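Hang the loaded pail on the spring-balanced weighing arm

TASK

Take the blue pail of copper fittings off the bench and hang it by its bail bar, centred, in the yellow V saddle at the end of the spring-balanced swing arm. Keep hold while you ease it down gently: the arm sinks under the weight, and you may let go only once the arm carries the whole load and has settled, so that on release it neither drops nor springs back; never press it down to its bottom stop. Leave the pail hanging level and still, and leave the green pail and the other things alone.

Things in the scene. Friction and masses are not known exactly. Their poses are not given: they have to be found in the camera images.
- pail_blue: Blue open square pail, 100 x 100 mm, 45 mm high, full of copper fittings; mass unknown, 0.27 to 0.88 kg. Origin: centre of its underside, z up. Two steel uprights at x = +-45 mm (16 mm wide in y) carry its bail bar along the pail's x. Between the rim (45 mm up) and the bar (underside 115 mm up) a window 84 mm wide is open along the pail's y. Front and back are alike.
- pail_blue_bar (a point): Middle of the blue pail's bail bar, on its centre line, 120 mm above the pail's origin. Bar: round steel, 10 mm diameter, along the pail's x.
- pail_blue_tab (a point): Place to pinch the pail: on the blue flat grip tab above the middle of the bar, 164 mm above the pail's origin. The tab is 30 mm wide (pail's x), 10 mm thick (pail's y) and reaches from 122 to 180 mm; pinch it across its 10 mm thickness, this high so that the fingertips stay above the saddle.
- stand: Grey fixed stand of the weighing arm: base plate 150 x 130 mm, post with two cheeks and dark round hubs, 240 mm high. Origin: on the bench below the arm's pivot, z up. The pivot axis is parallel to the stand's x, 200 mm above the origin; the arm reaches from it along the stand's +y.
- saddle (a point): Where the bar's centre sits in the yellow V saddle; moves with the arm: 240 mm along it from the pivot, 17 mm above its centre line. V: 45-degree flanks, 34 mm long in stand's x, opening 34 mm wide at the top; rims 10 mm above this point. Bar axis goes along the stand's x. Bring the pail from beyond the arm's tip, along the stand's -y, bar above the rims, arm through the bail window.
- beam_end (a point): Free end of the aluminium arm beam (20 mm wide, 12 mm thick), on its centre line, 250 mm from the pivot; the saddle's outer flank ends 11 mm past it. While the bar is carried in over the rims, the beam passes through the bail window, above the pail's rim. A hand that pushes or pulls along the arm also holds it up or down: at balance it feels neither a vertical nor a lengthwise force.
- swing_arm (a joint): Arm angle (rad): 0 = empty, on its top stop, pointing 0.15 above level; grows as the arm sinks (0.15 = level); bottom stop 0.50, keep it below 0.47. Sprung: starts to sink at about 0.7 N on the saddle, then 0.1 rad (24 mm) per 2.1 N. Lightly damped: let go out of balance, it bounces. Must stay below 0.4 rad/s while held, 0.25 once let go.
- pail_green: Green pail of the same shape with fittings, a bystander. Origin: centre of its underside.
- carton: Small cardboard carton 90 x 70 x 50 mm, bystander. Origin: centre of its underside.
- can: Can with red label, 60 mm diameter, 140 mm high, bystander. Origin: centre of its underside.
- coupling: Short copper pipe coupling standing on end, 60 mm diameter, 45 mm high, bystander. Origin: centre of its underside.
Things that resemble listed ones, but are neither listed nor needed, are in the scene too. What is shaped like the pail_blue but red is not meant.

How it is judged (in metres and radians):
On the way, in this order (a step that is already met when the one before it is completed fails the run):
1. the blue pail is lifted clear of the bench (height (world z) of pail_blue above 0.05 m and contact force between pail_blue and stand below 0.1 N), for 0.1 s.
2. the bail bar sits in the saddle and the arm sinks under it while the hand still holds the pail (distance between pail_blue_bar and saddle below 0.015 m and value of joint swing_arm above 0.04 rad and contact force between pail_blue and the fingers above 1 N), for 0.2 s.
At the end, for the whole second after the job is handed in: The blue pail hangs free of the bench with the middle of its bail bar within 15 mm of the saddle point, the arm sunk by more than 0.04 rad, the pail level within 0.2 rad and slower than 0.03 m/s, the arm slower than 0.08 rad/s, and the hand off it (distance between pail_blue_bar and saddle below 0.015 m and value of joint swing_arm above 0.04 rad and height (world z) of pail_blue above 0.008 m and angle between pail_blue's own z axis and vertical below 0.2 rad and linear speed of pail_blue below 0.03 m/s and velocity of joint swing_arm between -0.08 and 0.08 rad/s); the robot touches nothing.
It fails at once if the arm moves faster than 0.4 rad/s (dropped or shoved) (velocity of joint swing_arm above 0.4 rad/s or velocity of joint swing_arm below -0.4 rad/s).
It fails at once if the arm moves faster than 0.25 rad/s with the pail out of the fingers (released out of balance) ((velocity of joint swing_arm above 0.25 rad/s or velocity of joint swing_arm below -0.25 rad/s) and contact force between pail_blue and the fingers below 0.05 N).
It fails at once if the arm is pressed down to its bottom stop (beyond 0.47 rad) (value of joint swing_arm above 0.47 rad).
It fails at once if the pail is rammed against the arm or stand (over 20 N) (contact force between pail_blue and stand above 20 N).
It fails at once if a bystander is moved by more than 20 mm (distance of any of pail_green, carton, can, coupling from where it was at the start of the episode above 0.02 m).
It also fails if it takes over 64 s, if anything falls off the work surface, if the arm or the gripper's body presses on something with over 40 N, if the wrist force passes 120 N, or if a joint passes its speed limit or range.

ROBOT

A 6-joint arm with a two-finger parallel gripper is mounted at the origin on the work surface. World frame = base frame: x ahead of the robot, y to its left, z up, the work surface at z = 0. Lengths are in m, angles in degrees, forces in N, time in s.
With the tool pointing down it reaches from about 0.375 to 0.9 m from the base axis. Payload 3.1 kg.
Tool frame: the origin (TCP) lies at the very end of the fingers, on their centre line; the grasp point (between the pads) lies 19 mm behind it (bot.grip_point_offset is the distance from the TCP to the grasp point, in m); z points along the fingers, x is the direction in which the jaws open and shut, and the axes are right-handed (so a half turn about z gives the same grasp; the last joint's range is limited). The gripper opens to 87 mm and grips with 3 to 60 N. Pads are 19 mm wide; open, the fingers measure 117 mm over their backs; the gripper's body (75 mm by 190 mm) begins 51 mm behind the grasp point.
Start: joints at [-78.753, 30.224, 82.088, -0, 67.689, -10.227], TCP at [0.229, -0.582, 0.223] pointing down, gripper open.
Joint ranges: [-176.69, 176.69], [-43.24, 126.21], [12.49, 139.97], [-82, 262], [0, 151.66], [-163.58, 163.58]. Speed limits (degrees/s): [159.86, 159.86, 180, 180, 180, 180].

INTERFACE

Orientations are given as a 3x3 rotation matrix whose columns are the frame's x, y, z axes.
In Python, from rig import bot, capture, recognise, place_of gives the robot as it stands.
- The arm moves only by the tool send_rows, never from a script. Its argument "motion" is a list of rows, each a list of 2 entries, a list of its own where there are three numbers: the shift along the tool's x, y, z in mm, then the turn about the tool's z in rad. A call has exactly 5 rows; each row shifts and turns the pose as measured when the row begins, along the tool's axes as they then stand; what a row does not reach is not made up. A row lasts 1/12 s, in which the tool goes at most 41.7 mm and 7.16 degrees, less where a joint would pass 70% of its speed; a pose out of reach is approached as far as the arm can. A call with a gripper value outside its range is refused whole. "gripper" is the closure, from 0 (fully open) to 1 (shut), set as the call begins (left out, the last holds). The fingers move at their own pace and stop on an object; the grip force is fixed at half the most. Time passes only in rows, so rows that do not move let the fingers close, or fill a call up. It gives the time, the measured TCP pose, the force and the opening at its end, in the units of the state.
- bot.read_state(): the state, without advancing time (a new reading comes with each control period).
- capture(name): name is "scene" or "top" or "wrist"; returns a dict with "image" (400x640x3 uint8, blue, green, red), "fx", "fy", "cx", "cy" (pixels), "rvec" (rotation vector, rad) and "tvec" (3), from world to camera coordinates, as OpenCV has them. Camera axes: x right, y down, z forward; pixel columns grow to the right and rows downward; lengths in m; the calibration is good to about 2 mm. The wrist camera is an equidistant fisheye: a pixel r from the principal point sees the ray r / f radians off the axis. A picture is of the moment at which its call begins. There is no depth.
- bot.hand_in(): hands the job in, once; it reports no verdict.
Trained networks look in the newest picture that a camera, given by its name, has taken for a name from the list of things; names that differ only in an ending like _2 or _b are one class to them, and where a whole thing is asked for, a point or a joint stands for the part that bears it (a point fixed in the world has none). Each returns a list of dicts, best first, with "p" (0 to 1); they miss things now and then, are a little off and sometimes report something else, mostly with a low value. They report only what shows in the picture. A call takes as long as a camera call. They do not tell look-alikes from the thing itself.
- recognise(camera, target): "xy" ([column, row] in pixels, amid what is visible of it).
- place_of(camera, target): "xy" ([column, row] in pixels: a listed point, or the origin of a listed thing).
The state is a dict: "time_s": time; "joint_positions": joint angles; "qvel": joint speeds; "tau": joint torques, N m; "position": TCP position; "tcp_rot": TCP orientation; "force": force on the tool from outside, world axes, zero at the start; "moment": the same for the moment, N m; "opening": opening from 0.0 (shut) to 1.0 (fully open).
Only numpy, scipy, OpenCV 4.12 (cv2) and the standard library are available. Lean on these libraries where they do the work, as an engineer would, in place of code of your own. Each camera call takes 0.05 s, during which the arm holds its last target.

## Working session

There is one attempt and no reset: what is moved stays moved. The work goes in short steps, Python scripts to look and compute and a tool call to move; the robot and the scene stay as the last step left them, time stands still between calls to the robot, and variables do not carry over. Pictures are saved under pics/ and viewed, and the job is handed in when it is done.

Besides the shell and the picture viewer there is one more tool, called as name([rows], argument=value, ...), one row to a line, values as JSON. send_rows: Moves the arm, as the interface text tells. Its arguments: {"type":"object","properties":{"motion":{"type":"array","items":{"type":"array"}},"gripper":{"type":"number"}},"required":["motion"]}

```bash
ls; mkdir -p pics
python3 - <<'E'
from rig import bot, capture, recognise, place_of
import cv2
s=bot.read_state(); print(s)
for n in ["scene","top","wrist"]:
    c=capture(n); cv2.imwrite(f"pics/{n}0.png",c["image"]); print(n,c["fx"],c["fy"],c["cx"],c["cy"],c["rvec"],c["tvec"])
    if n!="wrist":
        for t in ["pail_blue","pail_blue_bar","pail_blue_tab","stand","saddle","beam_end","pail_green","carton","can","coupling"]:
            print(n,t,[(round(float(d["p"]),2),[round(float(v)) for v in d["xy"]]) for d in place_of(n,t)])
E
```

```text
pics
{'time_s': 0.0, 'joint_positions': array([-7.87520021e+01,  3.02788277e+01,  8.21542885e+01, -2.57450921e-04,
        6.76889417e+01, -1.02277974e+01]), 'qvel': array([-0.076607  , -0.00149454, -0.03436119,  0.02439086,  0.13238938,
       -0.12729359]), 'tau': array([-5.71401324e-04, -4.40052688e+01, -1.76593190e+01,  6.30636932e-02,
        5.82126144e-02, -1.54989357e-04]), 'position': array([ 0.22869763, -0.58088997,  0.22158476]), 'tcp_rot': array([[ 3.66109289e-01, -9.30571766e-01, -4.19606917e-04],
       [-9.30569498e-01, -3.66109338e-01,  2.08858003e-03],
       [-2.09719562e-03, -3.74175151e-04, -9.99997731e-01]]), 'force': array([ 0.63769952, -0.3996358 , -0.42076302]), 'moment': array([ 0.02579905, -0.03652539,  0.04055368]), 'opening': 1.0027088179896704}
scene 466.1020286575826 466.1020286575826 328.47663173703063 209.8097731449528 [ 1.28554591  2.49376954 -0.68546866] [ 0.40743205 -0.323629    1.76683497]
scene pail_blue [(0.83, [333, 317]), (0.8, [383, 258])]
scene pail_blue_bar [(0.76, [332, 299]), (0.69, [389, 243])]
scene pail_blue_tab [(0.95, [390, 236]), (0.
[... 333 characters left out ...]
61349204 324.99869809533556 196.8200629542537 [ 2.1543035  -2.11338595  0.16205153] [-0.05709505  0.63214642  1.36836566]
top pail_blue [(0.81, [275, 210]), (0.62, [285, 139])]
top pail_blue_bar [(0.95, [278, 132]), (0.75, [269, 202]), (0.24, [298, 254])]
top pail_blue_tab [(0.78, [267, 200]), (0.77, [278, 128])]
top stand [(0.67, [425, 220])]
top saddle [(0.97, [367, 211])]
top beam_end [(0.95, [360, 211])]
top pail_green [(0.72, [238, 252])]
top carton [(0.74, [295, 255])]
top can [(0.86, [311, 182])]
top coupling [(0.68, [226, 196])]
wrist 309.70691628693146 309.70691628693146 315.71555452915317 203.59185929428278 [-2.40663153  1.63758473  0.22149454] [-0.62556876 -0.03285825  0.38965633]
```

View pics/scene0.png

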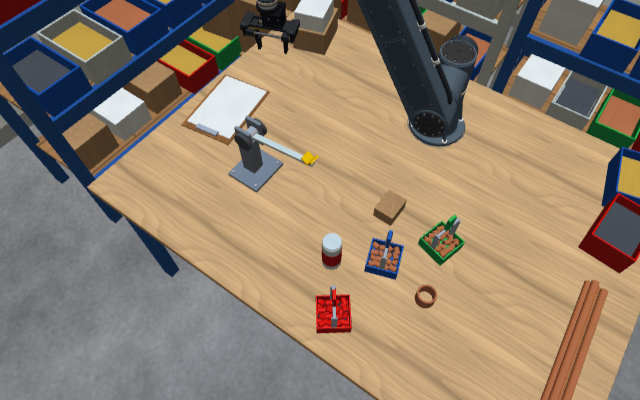

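View pics/top0.png

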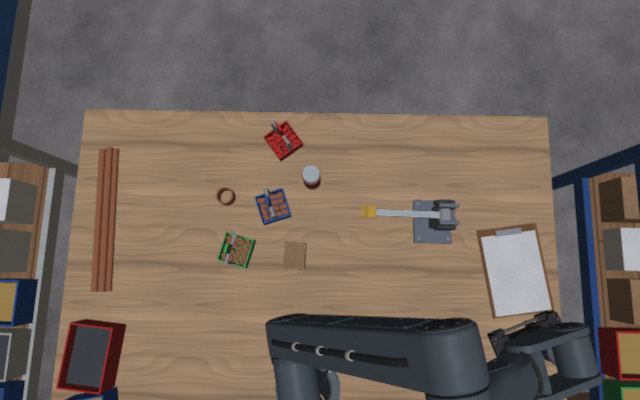

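View pics/wrist0.png

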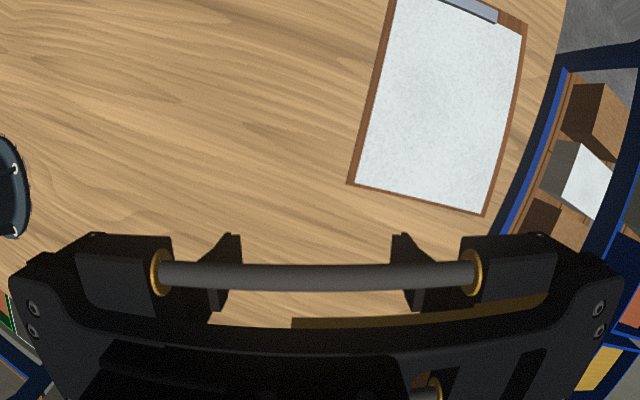

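The blue pail is at scene (383,258) and top (272,206). It could be mistaken for the red pail at scene (333,317) / top (283,140), the green pail at scene (441,240) / top (237,250), or the blue shelf bins at the picture edges. I'll take the blue one standing between the can and the green pail, after checking a close crop.

```bash
cat > h.py <<'E'
import numpy as np, cv2
from scipy.optimize import least_squares
from rig import bot, capture, recognise, place_of
def P(c,X):
    X=np.atleast_2d(np.asarray(X,float))
    K=np.array([[c["fx"],0,c["cx"]],[0,c["fy"],c["cy"]],[0,0,1.]])
    R=cv2.Rodrigues(np.asarray(c["rvec"],float))[0]; t=np.asarray(c["tvec"],float).ravel()
    Y=X@R.T+t
    if c.get("fish"):
        r=np.linalg.norm(Y[:,:2],axis=1); th=np.arctan2(r,Y[:,2])
        return np.c_[c["fx"]*th*Y[:,0]/r+c["cx"],c["fy"]*th*Y[:,1]/r+c["cy"]]
    y=Y@K.T
    return y[:,:2]/y[:,2:]
def cam(n):
    c=capture(n); c["fish"]=n=="wrist"; return c
def tri(obs):
    f=lambda X:np.concatenate([P(c,X)[0]-np.asarray(uv) for c,uv in obs])
    r=least_squares(f,[0.6,0,0.1]); return r.x, np.abs(r.fun).max()
def box(yaw,o):
    c,s=np.cos(yaw),np.sin(yaw); R=np.array([[c,-s,0],[s,c,0],[0,0,1]]); return lambda L:np.atleast_2d(L)@R.T+np.asarray(o)
E
python3 - <<'E'
from h import *
s=cam("scene");t=cam("top")
for i,(c,a) in enumerate([(s,(310,190,470,340)),(t,(200,110,400,280)),(s,(220,100,340,200)),(t,(340,180,470,260))]):
    x0,y0,x1,y1=a; k=min(800/(x1-x0),600/(y1-y0)); k=int(k)
    cv2.imwrite(f"pics/crop{i}.png",cv2.resize(c["image"][y0:y1,x0:x1],None,fx=k,fy=k,interpolation=2)); print(k)
for n,(a,b) in {"pail":((383,258),(275,210)),"bar":((389,243),(269,202)),"tab":((390,236),(267,200)),"saddle":((310,157),(367,211)),"beam":((309,166),(360,211)),"can":((329,262),(311,182))}.items(): print(n,*tri([(s,a),(t,b)]))
pl={}
for q in ["pail_blue","pail_blue_bar","pail_blue_tab","stand","saddle","beam_end","carton","can","coupling"]:
    A=place_of("scene",q);B=place_of("top",q)
    for a in A:
        for b in B:
            X,e=tri([(s,a["xy"]),(t,b["xy"])])
            if e<6: print(q,a["p"].__round__(2),b["p"].__round__(2),X.round(4),e.round(1))
E
```

```text
4
3
6
6
pail [0.59071813 0.13092169 0.00136626] 0.00017019184684841093
bar [0.59902419 0.13756436 0.12758392] 0.8832804524623157
tab [0.59952739 0.13648051 0.17076157] 0.498454481909107
saddle [ 0.56013569 -0.16994119  0.26235852] 0.2973561061967871
beam [ 0.56749535 -0.15923206  0.23253047] 2.9877761970041092
can [ 0.69734686  0.00195589 -0.00471837] 1.3564138673055481
pail_blue 0.56 0.93 [0.8406 0.1099 0.004 ] 2.2
pail_blue_bar 0.78 0.91 [0.843 0.11  0.13 ] 1.9
pail_blue_bar 0.58 0.66 [0.5939 0.1339 0.1071] 0.6
pail_blue_tab 0.94 0.65 [0.8406 0.1064 0.1606] 1.9
pail_blue_tab 0.65 0.69 [0.5969 0.1371 0.1678] 0.2
stand 0.8 0.63 [ 0.5558 -0.4096  0.0012] 1.5
saddle 0.84 0.86 [ 0.5582 -0.1667  0.257 ] 2.5
beam_end 0.95 0.74 [ 0.5665 -0.1535  0.2306] 0.3
carton 0.8 0.89 [ 0.434   0.0573 -0.0089] 1.6
can 0.66 0.92 [0.6946 0.0125 0.0014] 0.8
coupling 0.75 0.71 [ 0.6411  0.3071 -0.0144] 0.7
```

```bash
python3 -c "
import cv2,numpy as np
a=cv2.resize(cv2.imread('pics/crop0.png'),(400,375));b=cv2.resize(cv2.imread('pics/crop1.png'),(400,340))
c=cv2.resize(cv2.imread('pics/crop2.png'),(400,333));d=cv2.resize(cv2.imread('pics/crop3.png'),(400,246))
o=np.zeros((600,800,3),np.uint8);o[:340,:400]=a[:340];o[:340,400:]=b;o[340:,:400]=c[:260];o[340:586,400:]=d
cv2.imwrite('pics/m0.png',o)"
```

```text
(no output)
```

View pics/crop0.png

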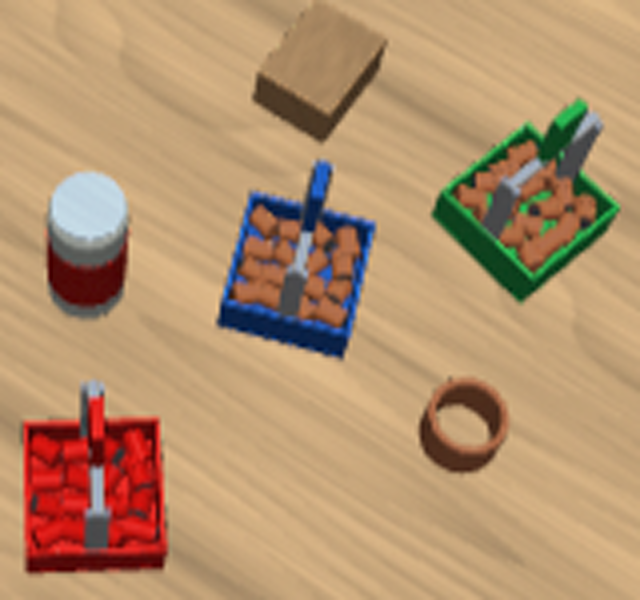

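View pics/m0.png

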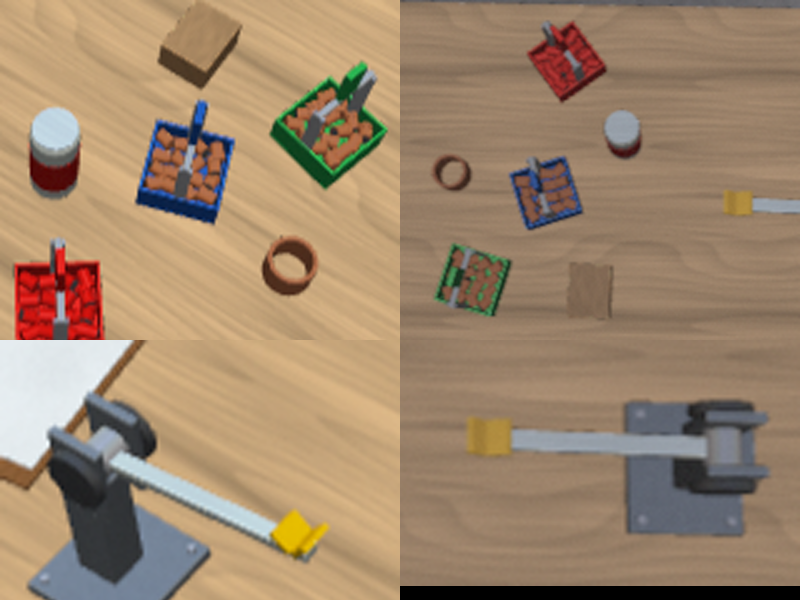

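```bash
cat > fit.py <<'E'
from h import *
from scipy.optimize import minimize
def hullmask(pts,shape,S=4):
    m=np.zeros((shape[0]*S,shape[1]*S),np.uint8)
    cv2.fillConvexPoly(m,np.round(cv2.convexHull(((pts+.5)*S-.5).astype(np.float32))).astype(np.int32),1); return m
B=np.array([[x,y,z] for x in(-.05,.05) for y in(-.05,.05) for z in(0,.045)])
T=np.array([[x,y,z] for x in(-.015,.015) for y in(-.005,.005) for z in(.122,.18)])
M=np.r_[B,T]
def bluemask(c,a):
    x0,y0,x1,y1=a; im=c["image"][y0:y1,x0:x1]; h=cv2.cvtColor(im,cv2.COLOR_BGR2HSV)
    return ((h[...,0]>100)&(h[...,0]<130)&(h[...,1]>110)).astype(np.uint8)
def fitpail(obs,x0):
    data=[]
    for c,a in obs:
        m=bluemask(c,a); p=np.argwhere(m)[:,::-1].astype(float); data.append((c,a,hullmask(p,m.shape)))
    def cost(v):
        e=0
        for c,a,m in data:
            q=P(c,box(v[2],[v[0],v[1],0])(M))-np.array(a[:2]); k=hullmask(q,(a[3]-a[1],a[2]-a[0]))
            e+=1-(m&k).sum()/(m|k).sum()
        return e
    best=None
    for y in np.arange(-90,90,15):
        x=np.array([x0[0],x0[1],np.radians(y)])
        r=minimize(cost,x,method="Nelder-Mead",options=dict(initial_simplex=np.r_[[x],[x+[.01,0,0]],[x+[0,.01,0]],[x+[0,0,.2]]],xatol=1e-4,fatol=1e-4))
        if best is None or r.fun<best.fun: best=r
        print(y,r.x.round(4),np.degrees(r.x[2]).round(1),round(r.fun,3))
    return best.x
E
python3 - <<'E'
from fit import *
s=cam("scene");t=cam("top")
x=fitpail([(s,(355,220,412,285)),(t,(248,180,298,230))],(.593,.134))
def ov(c,a,k,lines,name):
    x0,y0,x1,y1=a; im=cv2.resize(c["image"][y0:y1,x0:x1],None,fx=k,fy=k,interpolation=2)
    for L,col in lines:
        q=((P(c,L)-[x0,y0]+.5)*k).round().astype(int); cv2.polylines(im,[q.reshape(-1,1,2)],False,col,1)
    cv2.imwrite(name,im); return im
b=box(x[2],[x[0],x[1],0]); sq=np.array([[-1,-1],[1,-1],[1,1],[-1,1],[-1,-1]])*.05
pl=[(b(np.c_[sq,np.full(5,.045)]),(0,255,255)),(b(np.c_[sq,np.zeros(5)]),(0,255,0)),(b([[-.05,0,.12],[.05,0,.12]]),(255,0,255)),(b([[0,0,.122],[0,0,.18]]),(255,255,0))]
A=ov(s,(345,215,425,290),5,pl,"pics/a.png");Bq=ov(t,(240,170,320,245),5,pl,"pics/b.png")
# stand
st=box(0.0,[.556,-.405,0]); al=.15
def arm(u,v): return [0,u*np.cos(al)-v*np.sin(al),.2+u*np.sin(al)+v*np.cos(al)]
pb=np.array([[-1,-1],[1,-1],[1,1],[-1,1],[-1,-1]])*[.075,.065]
pl=[(st(np.c_[pb,np.zeros(5)]),(0,255,0)),(st([arm(0,0),arm(.25,0)]),(0,0,255)),(st([np.array(arm(.24,.017))+[d,0,0] for d in(-.017,.017)]),(255,0,255))]
C=ov(s,(222,105,332,200),4,pl,"pics/c.png");D=ov(t,(350,180,470,255),4,pl,"pics/d.png")
for n,(i1,i2) in {"m1":(A,Bq),"m2":(C,D)}.items():
    H=max(i1.shape[0],i2.shape[0]); o=np.zeros((H,i1.shape[1]+i2.shape[1],3),np.uint8); o[:i1.shape[0],:i1.shape[1]]=i1;o[:i2.shape[0],i1.shape[1]:]=i2; o=cv2.resize(o,None,fx=.87,fy=.87) if o.shape[1]>800 else o; cv2.imwrite(f"pics/{n}.png",o)
E
```

```text
-90 [ 0.5998  0.1366 -1.2244] -70.2 0.16
-75 [ 0.5992  0.1365 -1.2119] -69.4 0.152
-60 [ 0.5988  0.1366 -1.2217] -70.0 0.155
-45 [ 0.6008  0.1372 -1.2338] -70.7 0.165
-30 [ 0.5997  0.1357 -1.2236] -70.1 0.162
-15 [0.5989 0.1369 0.34  ] 19.5 0.165
0 [0.5998 0.1362 0.3404] 19.5 0.163
15 [0.6013 0.1375 0.3461] 19.8 0.166
30 [0.6001 0.1366 0.3327] 19.1 0.16
45 [0.6019 0.1373 0.3622] 20.8 0.166
60 [0.5989 0.1364 1.9166] 109.8 0.158
75 [0.5984 0.1364 1.904 ] 109.1 0.159
```

View pics/m1.png

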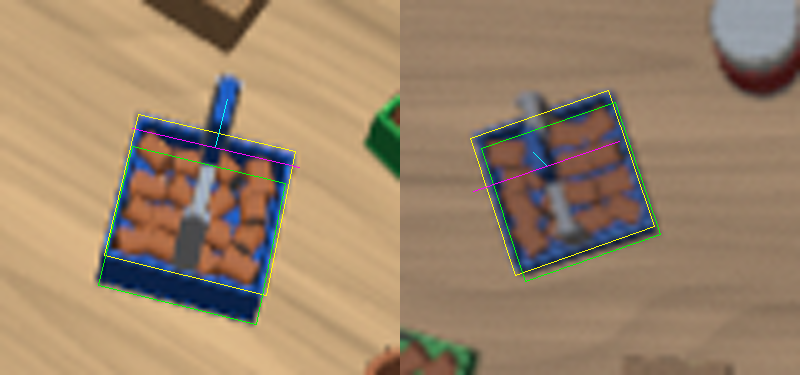

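View pics/m2.png

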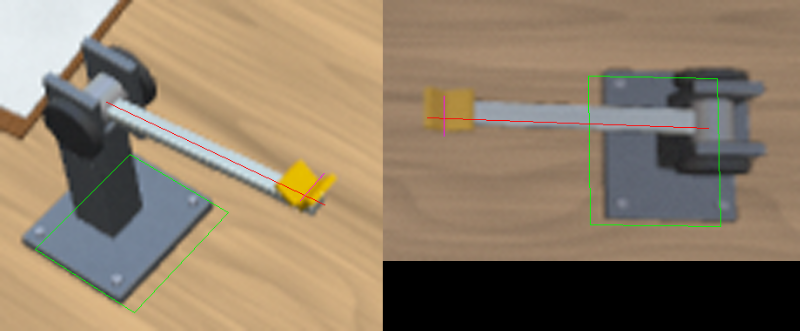

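Run:
```python
from h import *
s=cam("scene");t=cam("top")
for c,a,n in[(s,(220,108,325,195),"e"),(t,(355,190,465,250),"f")]:
    x0,y0,x1,y1=a;k=6
    im=cv2.resize(c["image"][y0:y1,x0:x1],None,fx=k,fy=k,interpolation=2)
    for i in range(x0-x0%10+10,x1,10): cv2.line(im,(int((i-x0+.5)*k),0),(int((i-x0+.5)*k),6),(0,0,255),1); cv2.putText(im,str(i),(int((i-x0)*k)-8,16),0,.35,(0,0,255))
    for i in range(y0-y0%10+10,y1,10): cv2.line(im,(0,int((i-y0+.5)*k)),(6,int((i-y0+.5)*k)),(0,0,255),1); cv2.putText(im,str(i),(8,int((i-y0)*k)+4),0,.35,(0,0,255))
    cv2.imwrite(f"pics/{n}.png",im)
```

```text
(no output)
```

View pics/e.png

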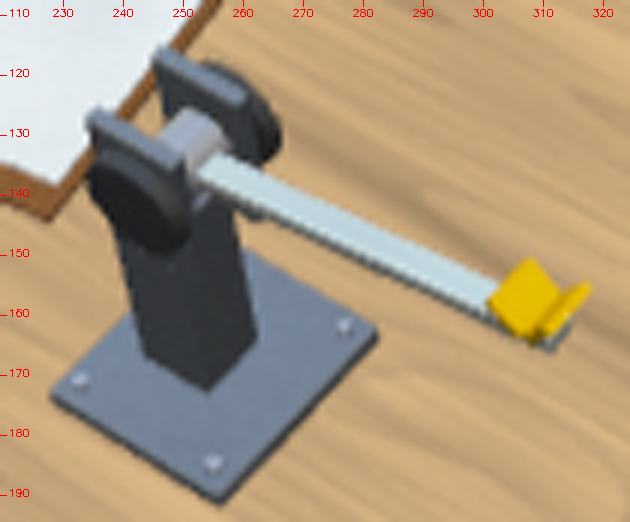

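View pics/f.png

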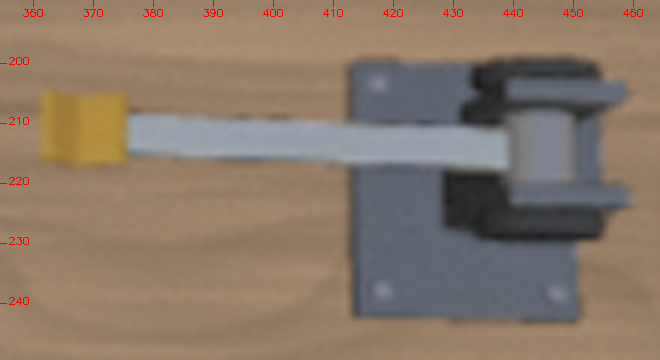

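Run:
```python
from h import *
s=cam("scene");t=cam("top")
def loc(k,v,h):
    al=v; 
    if k[0]=="p": return [k[1]*.075,k[2]*.065,h]
    u,w=k[2],k[3]; return [k[1],u*np.cos(al)-w*np.sin(al),.2+u*np.sin(al)+w*np.cos(al)]
ob=[(t,('p',1,1),(348,62)),(t,('p',-1,1),(355,318)),(t,('p',-1,-1),(578,320)),
(s,('p',-1,1),(378,333)),(s,('p',1,1),(218,498)),(s,('p',1,-1),(50,395)),
(t,('a',.017,.257,.027),(40,92)),(t,('a',-.017,.257,.027),(40,163)),(t,('a',.017,.223,.027),(126,92)),(t,('a',-.017,.223,.027),(126,165)),
(s,('a',-.017,.223,.027),(531,258)),(s,('a',.017,.223,.027),(488,302)),(s,('a',-.017,.257,.027),(592,287))]
def res(v):
    r=[]
    for c,k,px in ob:
        o=np.array([355,190.]) if c is t else np.array([220,108.])
        r.append(P(c,box(v[2],[v[0],v[1],0])(loc(k,v[3],v[4])))[0]-(np.array(px)/6+o-.5))
    return np.concatenate(r)
r=least_squares(res,[.56,-.42,0,.15,.008]); print(r.x,r.fun.reshape(-1,2).round(1).tolist())
v=r.x
print(box(v[2],[v[0],v[1],0])(loc(('a',0,.24,.017),v[3],0)),box(v[2],[v[0],v[1],0])(loc(('a',0,.24,.017),.15,0)))
```

```text
[ 0.56221634 -0.41082183  0.01118418  0.12436809  0.02254157] [[-1.3, -1.1], [-1.4, -0.5], [-0.5, -0.5], [1.6, -1.2], [1.2, 0.4], [0.0, -0.4], [2.2, 0.6], [2.3, 0.4], [-0.6, 0.8], [-0.5, 0.3], [-0.5, 0.7], [-0.1, 0.9], [-1.3, 0.2]]
[[ 0.55957651 -0.1747991   0.24664015]] [[ 0.55959075 -0.1760719   0.25267426]]
```

```bash
cat > stand.py <<'E'
from h import *
def loc(k,v,h):
    al=v; 
    if k[0]=="p": return [k[1]*.075,k[2]*.065,h]
    u,w=k[2],k[3]; return [k[1],u*np.cos(al)-w*np.sin(al),.2+u*np.sin(al)+w*np.cos(al)]
E
python3 - <<'E'
from stand import *
s=cam("scene");t=cam("top")
i,o_=.2195,.2605
ob=[(t,('p',1,1),(348,62)),(t,('p',-1,1),(355,318)),(t,('p',-1,-1),(578,320)),
(s,('p',-1,1),(378,333)),(s,('p',1,1),(218,498)),(s,('p',1,-1),(50,395)),
(t,('a',.017,o_,.026),(40,92)),(t,('a',-.017,o_,.026),(40,163)),(t,('a',.017,i,.026),(126,92)),(t,('a',-.017,i,.026),(126,165)),
(s,('a',-.017,i,.026),(531,258)),(s,('a',.017,i,.026),(488,302)),(s,('a',-.017,o_,.026),(592,287))]
def res(v):
    r=[]
    for c,k,px in ob:
        o=np.array([355,190.]) if c is t else np.array([220,108.])
        r.append(P(c,box(v[2],[v[0],v[1],0])(loc(k,.15,v[3])))[0]-(np.array(px)/6+o-.5))
    return np.concatenate(r)
r=least_squares(res,[.56,-.42,0,.008]); print(r.x,r.fun.reshape(-1,2).round(1).tolist())
v=r.x
print(box(v[2],[v[0],v[1],0])(loc(('a',0,.24,.017),.15,0)))
for a in(.15,0,-.15):print(a,box(v[2],[v[0],v[1],0])(loc(('a',0,.24,.017),a,0)))
# green pail etc positions
for q in ["pail_green","carton","can","coupling"]:
    for b in place_of("top",q)[:2]:
        f=lambda X:P(t,[X[0],X[1],0])[0]-b["xy"]; print(q,least_squares(f,[.5,0]).x)
E
```

```text
[ 0.56283971 -0.40864726  0.012252    0.02599072] [[-1.7, -1.4], [-1.8, -0.7], [-0.8, -0.8], [1.9, -1.4], [1.5, 0.3], [0.2, -0.5], [0.9, 0.1], [1.0, 0.0], [0.4, 0.5], [0.6, 0.0], [-1.3, -0.5], [-1.0, -0.2], [-0.2, -0.3]]
[[ 0.55996345 -0.17390027  0.25267426]]
0.15 [[ 0.55996345 -0.17390027  0.25267426]]
0 [[ 0.5598993  -0.16866527  0.217     ]]
-0.15 [[ 0.5599012  -0.16881975  0.18094396]]
pail_green [0.43632601 0.25099428]
carton [0.43737203 0.0570135 ]
can [0.70336229 0.00641642]
coupling [0.63717856 0.29688909]
```

The crop confirms the choice: an open blue pail with copper fittings, grey bail and blue tab. The origin fits at (0.600, 0.137) with the bar yawed about 20°, and the saddle is near (0.560, -0.173, 0.253). I'm moving over now.

send_rows([
  [[-20,-22,-26],0],
  [[-20,-22,-26],0],
  [[-20,-22,-26],0],
  [[-22,-25,-20],0],
  [[-25,-28,-10],0],
], gripper=0)

```text
time_s: 3.17
position: [0.2988, -0.4401, 0.3287]
tcp_rot: [[0.356, -0.934, -0.003], [-0.934, -0.356, 0.006], [-0.007, 0.0, -1.0]]
force: [1.3, -0.3, -0.1]
opening: 1.001
```

send_rows([
  [[-27,-31,0],0],
  [[-27,-31,0],0],
  [[-27,-31,0],0],
  [[-27,-31,0],0],
  [[-27,-31,0],0],
])

```text
time_s: 3.58
position: [0.3981, -0.2562, 0.3346]
tcp_rot: [[0.351, -0.936, 0.005], [-0.936, -0.351, -0.006], [0.007, -0.003, -1.0]]
force: [0.7, -0.1, -0.5]
opening: 1.0
```

send_rows([
  [[-27,-31,0],0],
  [[-27,-31,0],0],
  [[-27,-31,0],0],
  [[-27,-31,0],0],
  [[-27,-31,0],0],
])

```text
time_s: 4.0
position: [0.4954, -0.0718, 0.3359]
tcp_rot: [[0.35, -0.937, 0.009], [-0.937, -0.35, -0.008], [0.011, -0.006, -1.0]]
force: [-0.2, -0.7, 0.1]
opening: 0.997
```

send_rows([
  [[-28,-30,0],0],
  [[-28,-30,0],0],
  [[-28,-30,0],0],
  [[-28,-30,0],0],
  [[-24,-26,0],0],
])

```text
time_s: 4.42
position: [0.5848, 0.1124, 0.3365]
tcp_rot: [[0.351, -0.936, 0.012], [-0.936, -0.352, -0.009], [0.013, -0.008, -1.0]]
force: [1.2, -0.3, 0.7]
opening: 0.996
```

Run:
```python
from h import *
c=cam("wrist"); cv2.imwrite("pics/w1.png",c["image"])
s=bot.read_state(); print(s["position"],s["tcp_rot"].round(3),s["qvel"].round(2))
for q in ["pail_blue_tab","pail_blue_bar","pail_blue"]:
  print(q,[(round(d["p"],2),np.round(d["xy"])) for d in place_of("wrist",q)])
  print(P(c,[.6,.1368,{"pail_blue_tab":.164,"pail_blue_bar":.12,"pail_blue":0}[q]]))
```

```text
[0.58761064 0.1183735  0.33631074] [[ 0.355 -0.935  0.016]
 [-0.935 -0.355 -0.003]
 [ 0.008 -0.014 -1.   ]] [-4.23 -2.37  4.44 -3.45 -0.17 -7.65]
pail_blue_tab [(0.72, array([300., 165.]))]
[[297.10936725 167.36573211]]
pail_blue_bar [(0.87, array([300., 161.])), (0.77, array([389.,   4.]))]
[[298.75908514 162.2583811 ]]
pail_blue [(0.98, array([370.,  28.])), (0.92, array([302., 153.]))]
[[301.81314103 152.85255432]]
```

View pics/w1.png

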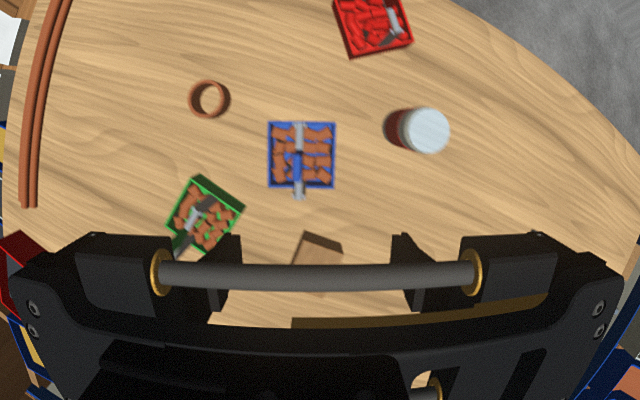

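The wrist view shows the blue pail at (300,155), with its bar lined up with the tool's y. The predictions agree with the networks to 3 px.

send_rows([
  [[-4,-6,25],0],
  [[-4,-6,30],0],
  [[-3,-5,30],0],
  [[0,0,25],0],
  [[0,0,10],0],
])

```text
time_s: 5.03
position: [0.5999, 0.1188, 0.2184]
tcp_rot: [[0.345, -0.938, 0.023], [-0.938, -0.346, -0.013], [0.02, -0.017, -1.0]]
force: [-0.0, -0.2, -0.2]
opening: 1.004
```

Run:
```python
from h import *
c=cam("wrist"); cv2.imwrite("pics/w2.png",c["image"])
s=bot.read_state(); print(s["position"],s["tcp_rot"].round(3))
for q in ["pail_blue_tab","pail_blue_bar","pail_blue"]:
  print(q,[(round(d["p"],2),np.round(d["xy"])) for d in place_of("wrist",q)])
  print(P(c,[.6,.1355,{"pail_blue_tab":.164,"pail_blue_bar":.12,"pail_blue":0}[q]]))
```

```text
[0.59929818 0.11858805 0.21738429] [[ 0.345 -0.938  0.021]
 [-0.938 -0.346 -0.013]
 [ 0.019 -0.015 -1.   ]]
pail_blue_tab [(0.68, array([292., 213.]))]
[[292.12046567 214.15017537]]
pail_blue_bar [(0.59, array([293., 201.]))]
[[294.82066421 199.8743471 ]]
pail_blue [(0.94, array([302., 176.])), (0.64, array([385.,  14.]))]
[[299.20675623 177.03378613]]
```

View pics/w2.png

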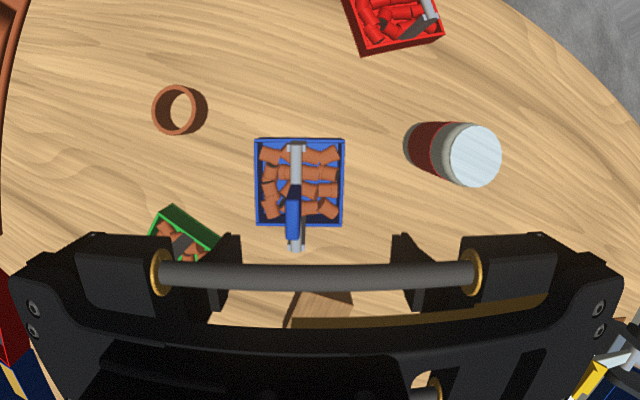

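send_rows([
  [[-8,-4,5],-0.01],
  [[-6,-2,10],-0.01],
  [[-2,-1,20],0],
  [[0,0,20],0],
  [[0,0,6],0],
])

```text
time_s: 5.65
position: [0.6137, 0.1387, 0.1697]
tcp_rot: [[0.366, -0.929, 0.054], [-0.93, -0.367, -0.011], [0.03, -0.047, -0.998]]
force: [0.0, -0.2, -0.8]
opening: 0.998
```

send_rows([
  [[0,0,0],0],
  [[0,0,0],0],
  [[0,0,0],0],
  [[0,0,0],0],
  [[0,0,0],0],
])

```text
time_s: 6.07
position: [0.6147, 0.1405, 0.1717]
tcp_rot: [[0.368, -0.928, 0.057], [-0.929, -0.369, -0.01], [0.031, -0.05, -0.998]]
force: [0.6, 0.3, -0.2]
opening: 1.0
```

send_rows([
  [[0,5,5],0],
  [[0,4,6],0],
  [[0,3,6],0],
  [[0,2,5],0],
  [[0,0,2],0],
])

```text
time_s: 6.48
position: [0.603, 0.1343, 0.1473]
tcp_rot: [[0.368, -0.928, 0.062], [-0.929, -0.369, -0.01], [0.032, -0.054, -0.998]]
force: [-0.1, 0.9, 0.5]
opening: 1.006
```

send_rows([
  [[0,0,1],0],
  [[0,0,0],0],
  [[0,0,0],0],
  [[0,0,0],0],
  [[0,0,0],0],
], gripper=1)

```text
time_s: 6.9
position: [0.6025, 0.134, 0.1446]
tcp_rot: [[0.367, -0.928, 0.059], [-0.93, -0.369, -0.01], [0.031, -0.052, -0.998]]
force: [-0.2, -0.2, 0.2]
opening: 0.705
```

send_rows([
  [[0,0,0],0],
  [[0,0,0],0],
  [[0,0,0],0],
  [[0,0,0],0],
  [[0,0,0],0],
])

```text
time_s: 7.32
position: [0.6034, 0.1342, 0.1454]
tcp_rot: [[0.368, -0.928, 0.062], [-0.929, -0.369, -0.01], [0.032, -0.054, -0.998]]
force: [-0.0, 0.3, -0.5]
opening: 0.322
```

Run:
```python
from h import *
s=bot.read_state(); print(s["position"],s["tcp_rot"].round(3),s["force"],s["opening"])
a=cam("scene");c=cam("wrist")
o=np.hstack([cv2.resize(a["image"][190:310,330:460],(400,369)),cv2.resize(c["image"],(400,250))[:,:]] if 0 else [cv2.resize(a["image"][190:310,330:460],(400,400)),cv2.resize(c["image"][100:300,200:400],(400,400))])
cv2.imwrite("pics/g.png",o)
```

```text
[0.60337624 0.13420577 0.14541106] [[ 0.368 -0.928  0.062]
 [-0.929 -0.369 -0.01 ]
 [ 0.032 -0.054 -0.998]] [-0.03745563  0.25549003 -0.5323113 ] 0.3220280350319259
```

View pics/g.png

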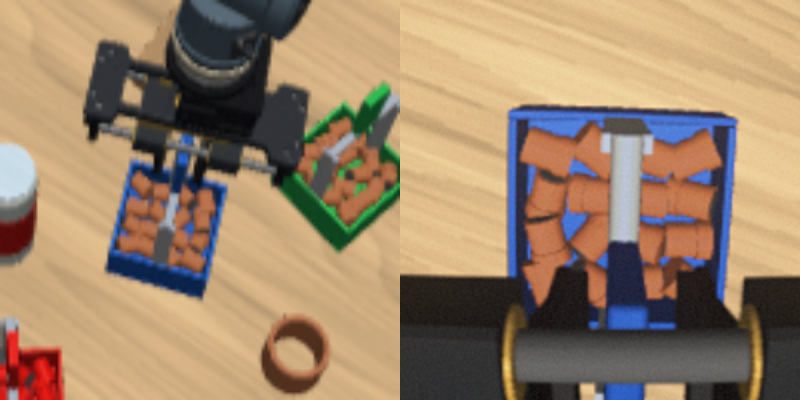

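The picture shows the fingers on both sides of the blue tab, still closing and well centred.

send_rows([
  [[0,0,0],0],
  [[0,0,0],0],
  [[0,0,0],0],
  [[0,0,0],0],
  [[0,0,0],0],
])

```text
time_s: 7.83
position: [0.6025, 0.1354, 0.1454]
tcp_rot: [[0.366, -0.929, 0.06], [-0.93, -0.367, -0.007], [0.028, -0.053, -0.998]]
force: [-0.3, -0.1, -0.8]
opening: 0.116
```

send_rows([
  [[0,0,0],0],
  [[0,0,0],0],
  [[0,0,-5],0],
  [[0,0,-8],0],
  [[0,0,-10],0],
])

```text
time_s: 8.25
position: [0.5967, 0.1345, 0.164]
tcp_rot: [[0.367, -0.929, 0.047], [-0.93, -0.368, -0.009], [0.026, -0.04, -0.999]]
force: [-1.0, -0.1, -6.6]
opening: 0.11
```

send_rows([
  [[0,0,-15],0],
  [[0,0,-20],0],
  [[0,0,-25],0],
  [[0,0,-25],0],
  [[0,0,-15],0],
])

```text
time_s: 8.67
position: [0.5859, 0.1345, 0.2636]
tcp_rot: [[0.368, -0.929, 0.029], [-0.929, -0.369, -0.012], [0.022, -0.023, -1.0]]
force: [1.4, -0.2, -6.5]
opening: 0.109
```

send_rows([
  [[0,0,-20],0],
  [[0,0,-15],0],
  [[0,0,-8],0],
  [[0,0,0],0],
  [[0,0,0],0],
])

```text
time_s: 9.08
position: [0.5826, 0.1347, 0.3131]
tcp_rot: [[0.369, -0.929, 0.032], [-0.929, -0.37, -0.014], [0.024, -0.025, -0.999]]
force: [-0.4, 0.9, -7.0]
opening: 0.113
```

Run:
```python
from h import *
for i in range(3):
    s=bot.read_state(); print(s["position"],s["tcp_rot"].round(3),s["force"],s["moment"],s["opening"]); a=cam("scene")
cv2.imwrite("pics/l.png",cv2.resize(a["image"][100:320,230:470],None,fx=3,fy=2.7)[:600])
```

```text
[0.58256263 0.13471981 0.3131227 ] [[ 0.369 -0.929  0.032]
 [-0.929 -0.37  -0.014]
 [ 0.024 -0.025 -0.999]] [-0.35866745  0.9368116  -6.98183002] [ 0.02533506 -0.01871877 -0.01898519] 0.11291800641015304
[0.5825306  0.13473982 0.31290177] [[ 0.369 -0.929  0.032]
 [-0.929 -0.37  -0.013]
 [ 0.024 -0.025 -0.999]] [-0.13831823  0.03692233 -7.71743681] [0.04915997 0.01759456 0.03832687] 0.11221846213045755
[0.58243044 0.13474609 0.31229539] [[ 0.369 -0.929  0.031]
 [-0.929 -0.37  -0.013]
 [ 0.024 -0.024 -0.999]] [-0.34180734 -0.26661449 -7.35962214] [ 0.02782989  0.01819515 -0.00810632] 0.11277945561120646
```

View pics/l.png

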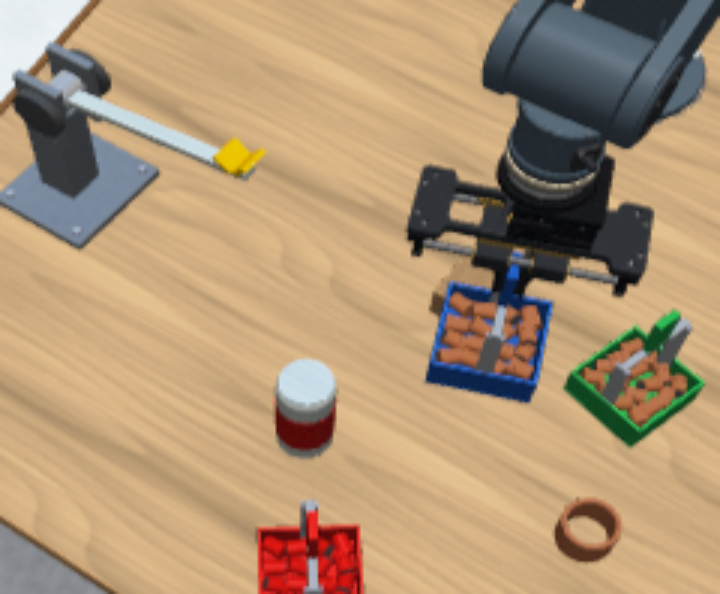

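send_rows([
  [[15,8,0],0],
  [[28,15,0],0],
  [[30,16,0],0],
  [[28,15,0],0],
  [[15,8,0],0],
])

```text
time_s: 9.65
position: [0.5646, 0.0057, 0.3053]
tcp_rot: [[0.378, -0.925, 0.018], [-0.926, -0.379, -0.008], [0.014, -0.014, -1.0]]
force: [-0.4, 0.6, -7.2]
opening: 0.111
```

send_rows([
  [[20,11,0],0.05],
  [[15,6,0],0.08],
  [[0,0,0],0.08],
  [[0,0,0],0.08],
  [[0,0,0],0.05],
])

```text
time_s: 10.07
position: [0.5574, -0.042, 0.2984]
tcp_rot: [[0.025, -1.0, 0.004], [-1.0, -0.025, -0.01], [0.01, -0.004, -1.0]]
force: [-0.6, 0.5, -7.2]
opening: 0.112
```

send_rows([
  [[0,0,0],0],
  [[0,0,0],0],
  [[0,0,0],0],
  [[0,0,0],0],
  [[0,0,0],0],
])

```text
time_s: 10.48
position: [0.5557, -0.042, 0.2943]
tcp_rot: [[0.028, -1.0, -0.003], [-1.0, -0.028, -0.008], [0.008, 0.003, -1.0]]
force: [-0.2, -0.7, -6.9]
opening: 0.115
```

Run:
```python
from h import *
s=bot.read_state(); print(s["position"],s["tcp_rot"].round(3),s["force"],s["moment"],s["opening"]); a=cam("scene");t=cam("top");w=cam("wrist")
cv2.imwrite("pics/l2.png",np.hstack([cv2.resize(a["image"][100:250,240:390],(400,400)),cv2.resize(t["image"][150:300,270:420],(400,400))]));cv2.imwrite("pics/w3.png",w["image"])
```

```text
[ 0.55568814 -0.04196241  0.294332  ] [[ 0.028 -1.    -0.003]
 [-1.    -0.028 -0.008]
 [ 0.008  0.003 -1.   ]] [-0.16623879 -0.66422296 -6.87312551] [ 0.01279885 -0.02743458  0.04474305] 0.1151791681795991
```

View pics/l2.png

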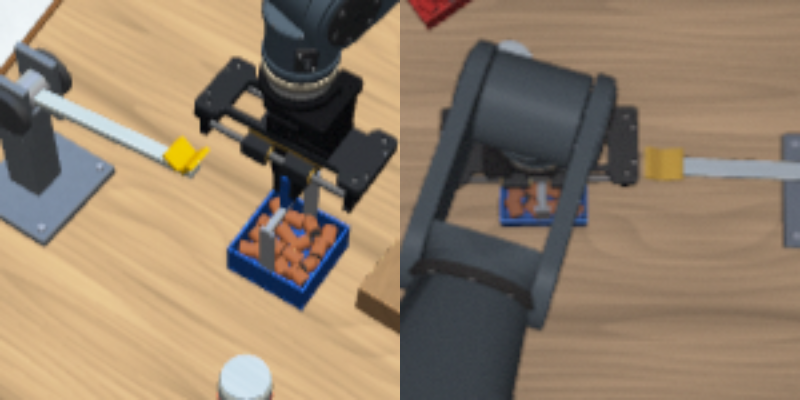

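View pics/w3.png

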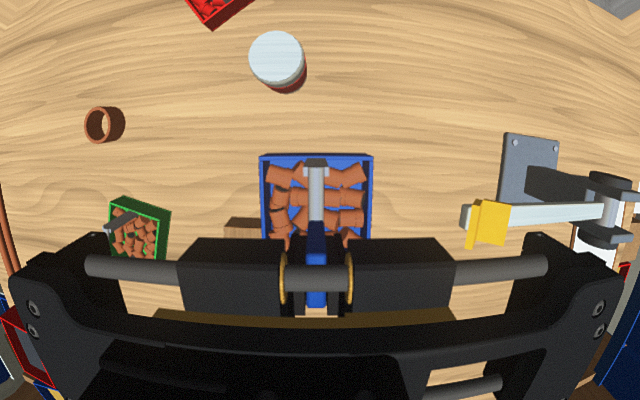

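The wrist view shows the pail held level at (316,200) and the yellow saddle at (488,223). I'll measure the bar against the saddle.

```bash
cat > meas.py <<'E'
from h import *
s=bot.read_state(); R=s["tcp_rot"]; gp=s["position"]-.019*R[:,2]
print("t",s["time_s"],"tcp",s["position"].round(4),"z",R[:,2].round(3),"F",s["force"].round(2)); bar=gp-[.001,0,.0444]; print("bar kin",bar.round(4))
C={n:cam(n) for n in("scene","top","wrist")}
for q,ref in(("saddle",[.56,-.1725,.253]),("pail_blue_bar",bar),("beam_end",[.56,-.162,.237])):
    ob=[]
    for n in C:
        L=place_of(n,q); pr=P(C[n],ref)[0]
        L=[d for d in L if np.linalg.norm(np.array(d["xy"])-pr)<40]
        if L: ob.append((C[n],L[0]["xy"])); print(q,n,round(L[0]["p"],2),np.round(np.array(L[0]["xy"])-pr,1))
    if len(ob)>1: print("  tri",tri(ob))
E
python3 meas.py
```

```text
t 10.6333 tcp [ 0.5558 -0.042   0.2946] z [-0.003 -0.008 -1.   ] F [ 0.38 -0.04 -6.83]
bar kin [ 0.5549 -0.0418  0.2692]
saddle scene 0.59 [ 1.1 -2. ]
saddle top 0.73 [0.7 2.1]
saddle wrist 0.75 [-0.1 -2. ]
  tri (array([ 0.55914912, -0.17515894,  0.2484373 ]), np.float64(2.313818111175948))
pail_blue_bar scene 0.58 [-0.9 -1. ]
pail_blue_bar top 0.73 [3.9 1.4]
  tri (array([ 0.55051891, -0.05066026,  0.26229396]), np.float64(0.8820372021461367))
beam_end scene 0.93 [-0.1  0. ]
beam_end top 0.92 [-4.3  0.1]
beam_end wrist 0.82 [-1.7 -0.8]
  tri (array([ 0.56326721, -0.1551133 ,  0.24575968]), np.float64(2.17116445070792))
```

send_rows([
  [[0,-1,-6],0.01],
  [[0,-2,-7],0.005],
  [[2,-2,-6],0],
  [[6,0,-3],0],
  [[8,0,-1],0],
])

```text
time_s: 11.65
position: [0.5615, -0.0572, 0.3203]
tcp_rot: [[0.012, -1.0, -0.003], [-1.0, -0.012, -0.007], [0.007, 0.003, -1.0]]
force: [1.0, -0.2, -7.4]
opening: 0.114
```

send_rows([
  [[10,0,-1],0],
  [[10,0,-1],0],
  [[10,0,-1],0],
  [[8,0,-1],0],
  [[5,0,-1],0],
])

```text
time_s: 12.07
position: [0.5621, -0.1073, 0.3266]
tcp_rot: [[0.01, -1.0, -0.002], [-1.0, -0.01, -0.01], [0.009, 0.002, -1.0]]
force: [-0.1, -0.2, -7.0]
opening: 0.113
```

```bash
python3 meas.py
python3 - <<'E'
from h import *
a=cam("scene");w=cam("wrist")
cv2.imwrite("pics/l3.png",np.hstack([cv2.resize(a["image"][100:220,240:360],(400,400)),cv2.resize(w["image"][50:300,200:450],(400,400))]))
E
```

```text
t 12.0667 tcp [ 0.5621 -0.1073  0.3266] z [-0.002 -0.01  -1.   ] F [-0.08 -0.18 -6.95]
bar kin [ 0.5612 -0.1071  0.3012]
saddle scene 0.62 [-1.8 -0.8]
saddle wrist 0.88 [ 2.1 -1.6]
  tri (array([ 0.56401924, -0.17206586,  0.26095856]), np.float64(1.025835254408321))
pail_blue_bar scene 0.79 [ 3.5 -0.8]
pail_blue_bar top 0.58 [2.5 2.5]
pail_blue_bar wrist 0.73 [0.7 3.7]
  tri (array([ 0.55475018, -0.10783339,  0.29274473]), np.float64(2.4232778598003506))
beam_end scene 0.71 [-0.2  2.2]
beam_end wrist 0.57 [-3.7  0. ]
  tri (array([ 0.55534375, -0.16236991,  0.22091766]), np.float64(1.142719597542282))
```

View pics/l3.png

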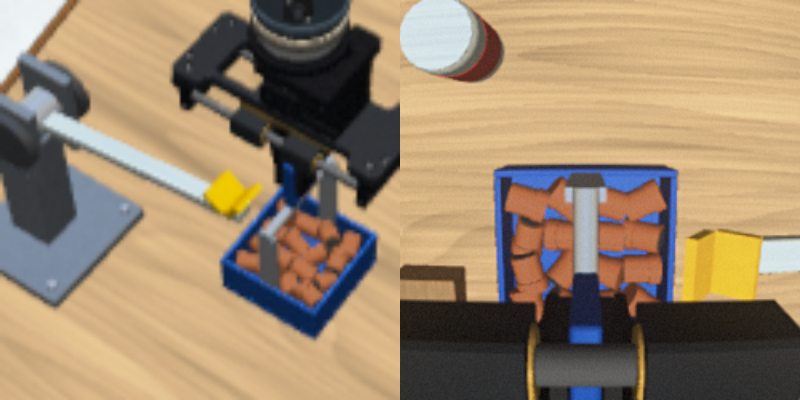

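send_rows([
  [[0,0,4],0],
  [[0,0,5],0],
  [[0,0,5],0],
  [[0,0,2],0],
  [[0,0,0],0],
])

```text
time_s: 13.18
position: [0.5621, -0.1049, 0.3088]
tcp_rot: [[0.012, -1.0, -0.002], [-1.0, -0.012, -0.008], [0.008, 0.002, -1.0]]
force: [-0.1, -0.3, -6.6]
opening: 0.11
```

send_rows([
  [[6,0,0],0],
  [[8,0,-0.5],0],
  [[8,0,-0.5],0],
  [[8,0,-0.5],0],
  [[4,0,0],0],
])

```text
time_s: 13.6
position: [0.5626, -0.1418, 0.3104]
tcp_rot: [[0.014, -1.0, -0.002], [-1.0, -0.014, -0.009], [0.009, 0.002, -1.0]]
force: [0.0, -0.8, -7.0]
opening: 0.113
```

```bash
python3 meas.py
python3 - <<'E'
from h import *
a=cam("scene");w=cam("wrist")
cv2.imwrite("pics/l4.png",np.hstack([cv2.resize(a["image"][110:210,250:350],(400,400)),cv2.resize(w["image"][100:300,220:420],(400,400))]))
E
```

```text
t 13.6 tcp [ 0.5626 -0.1418  0.3104] z [-0.002 -0.009 -1.   ] F [ 0.01 -0.75 -7.  ]
bar kin [ 0.5616 -0.1416  0.285 ]
saddle scene 0.71 [-0.9 -1. ]
saddle wrist 0.77 [ 1.5 -2.5]
  tri (array([ 0.56565884, -0.17179864,  0.26397491]), np.float64(0.16573740504787793))
pail_blue_bar scene 0.93 [-0.1  0.1]
pail_blue_bar top 0.73 [1.2 1.6]
pail_blue_bar wrist 0.71 [ 23.9 -18.9]
  tri (array([ 0.56441153, -0.15809177,  0.25745885]), np.float64(4.9520844466601375))
beam_end scene 0.57 [-2.9  0.1]
beam_end wrist 0.85 [ 0.3 -1.8]
  tri (array([ 0.56442193, -0.16163287,  0.24513102]), np.float64(2.0562978133195884))
```

View pics/l4.png

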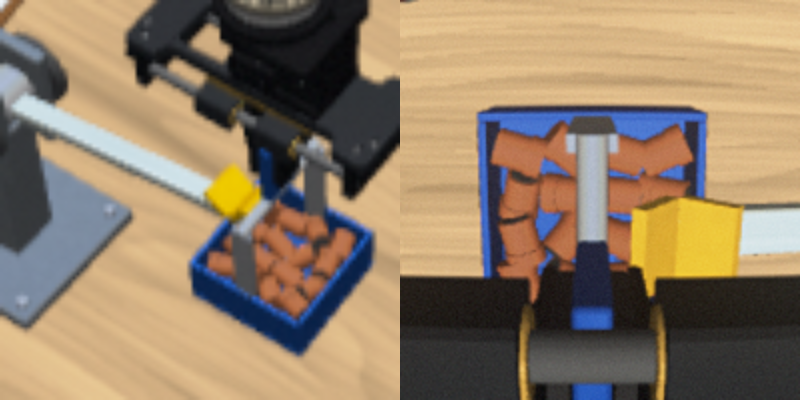

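send_rows([
  [[6,0,0],0],
  [[8,0,0],0],
  [[8,0,0],0],
  [[6,0,0],0],
  [[3,0,0],0],
])

```text
time_s: 14.72
position: [0.5629, -0.173, 0.3103]
tcp_rot: [[0.016, -1.0, -0.003], [-1.0, -0.016, -0.007], [0.007, 0.003, -1.0]]
force: [-0.4, 0.2, -6.5]
opening: 0.11
```

```bash
python3 meas.py
python3 - <<'E'
from h import *
a=cam("scene");w=cam("wrist")
cv2.imwrite("pics/l5.png",np.hstack([cv2.resize(a["image"][110:210,250:350],(400,400)),cv2.resize(w["image"][100:300,220:420],(400,400))]))
E
```

```text
t 14.7167 tcp [ 0.5629 -0.173   0.3103] z [-0.003 -0.007 -1.   ] F [-0.35  0.18 -6.55]
bar kin [ 0.5619 -0.1728  0.2849]
saddle scene 0.76 [ 1. -5.]
saddle wrist 0.68 [-2.  -1.2]
  tri (array([ 0.56978039, -0.17078143,  0.2802147 ]), np.float64(2.7966938987236176))
pail_blue_bar scene 0.88 [-0.6  0.8]
pail_blue_bar top 0.77 [-0.9  3.8]
pail_blue_bar wrist 0.81 [0.1 5.4]
  tri (array([ 0.55410608, -0.17318422,  0.27481926]), np.float64(2.2282772693267816))
beam_end scene 0.87 [-0.4  2.5]
beam_end wrist 0.92 [-0.  -2.2]
  tri (array([ 0.55840561, -0.16166081,  0.22549602]), np.float64(0.8963581217403203))
```

View pics/l5.png

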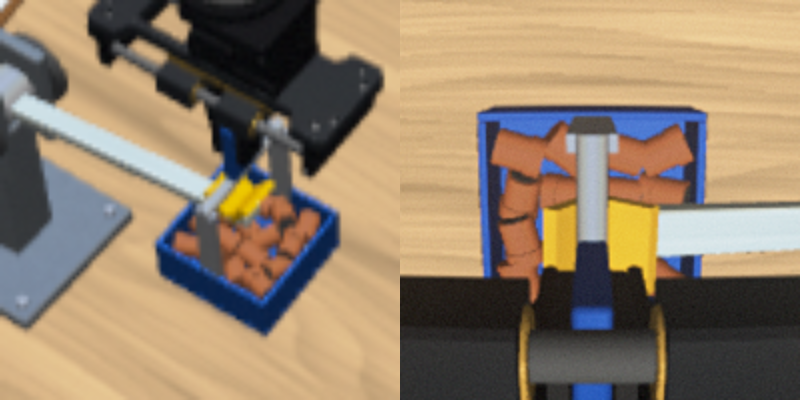

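The bar is over the V: scene crop (240,190), wrist column 592 against saddle middle ~600. I'm lowering slowly.

send_rows([
  [[0,0,2],0],
  [[0,0,3],0],
  [[0,0,3],0],
  [[0,0,3],0],
  [[0,0,3],0],
])

```text
time_s: 15.83
position: [0.5631, -0.1712, 0.2957]
tcp_rot: [[0.018, -1.0, -0.002], [-1.0, -0.018, -0.007], [0.007, 0.002, -1.0]]
force: [0.5, -0.5, -7.2]
opening: 0.112
```

send_rows([
  [[0,0,3],0],
  [[0,0,3],0],
  [[0,0,2],0],
  [[0,0,2],0],
  [[0,0,2],0],
])

```text
time_s: 16.25
position: [0.5626, -0.1712, 0.2814]
tcp_rot: [[0.018, -1.0, -0.004], [-1.0, -0.018, -0.006], [0.006, 0.004, -1.0]]
force: [0.1, -1.3, -6.8]
opening: 0.113
```

send_rows([
  [[0,0,2],0],
  [[0,0,2],0],
  [[0,0,2],0],
  [[0,0,2],0],
  [[0,0,2],0],
])

```text
time_s: 16.67
position: [0.5636, -0.1723, 0.2716]
tcp_rot: [[0.018, -1.0, -0.001], [-1.0, -0.018, -0.009], [0.009, 0.001, -1.0]]
force: [0.4, 0.6, -5.1]
opening: 0.115
```

Run:
```python
from h import *
s=bot.read_state(); print(s["position"],s["force"],s["moment"])
a=cam("scene");w=cam("wrist")
cv2.imwrite("pics/l6.png",np.hstack([cv2.resize(a["image"][110:210,250:350],(400,400)),cv2.resize(w["image"][100:300,220:420],(400,400))]))
```

```text
[ 0.56355684 -0.17232585  0.27159203] [ 0.44684277  0.63012872 -5.10508601] [0.11653503 0.00829945 0.0192972 ]
```

View pics/l6.png

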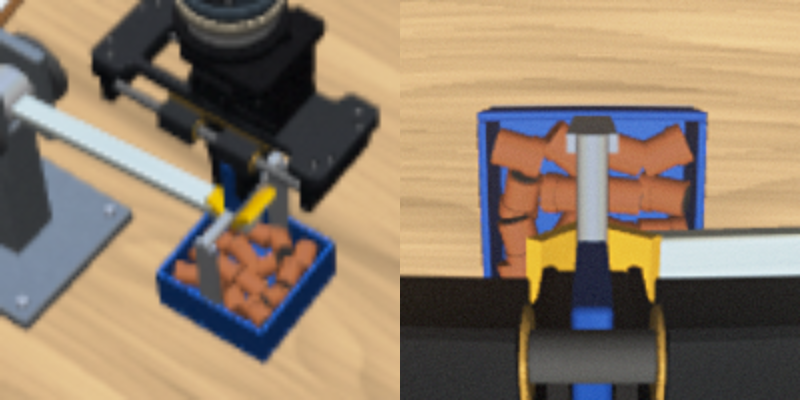

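send_rows([
  [[-0.4,0,2],0],
  [[-0.5,0,2],0],
  [[-0.5,0,2],0],
  [[-0.5,0,2],0],
  [[-0.4,0,2],0],
])

```text
time_s: 17.18
position: [0.5636, -0.1705, 0.2616]
tcp_rot: [[0.018, -1.0, -0.0], [-1.0, -0.018, -0.01], [0.01, 0.001, -1.0]]
force: [0.1, -0.5, -5.4]
opening: 0.11
```

send_rows([
  [[-0.3,0,2],0],
  [[-0.3,0,2],0],
  [[-0.3,0,2],0],
  [[-0.3,0,2],0],
  [[-0.2,0,2],0],
])

```text
time_s: 17.6
position: [0.5637, -0.1692, 0.2512]
tcp_rot: [[0.018, -1.0, 0.0], [-1.0, -0.018, -0.011], [0.011, 0.0, -1.0]]
force: [-0.4, 0.5, -3.7]
opening: 0.112
```

send_rows([
  [[-0.2,0,2],0],
  [[-0.2,0,2],0],
  [[-0.1,0,2],0],
  [[-0.1,0,2],0],
  [[0,0,2],0],
])

```text
time_s: 18.02
position: [0.5638, -0.1684, 0.2408]
tcp_rot: [[0.018, -1.0, 0.001], [-1.0, -0.018, -0.011], [0.011, -0.0, -1.0]]
force: [-0.9, -0.0, -2.8]
opening: 0.113
```

send_rows([
  [[0,0,2],0],
  [[0,0,2],0],
  [[0,0,2],0],
  [[0,0,2],0],
  [[0,0,1],0],
])

```text
time_s: 18.43
position: [0.5639, -0.168, 0.2312]
tcp_rot: [[0.018, -1.0, 0.001], [-1.0, -0.018, -0.01], [0.01, -0.001, -1.0]]
force: [-1.6, -0.3, -2.0]
opening: 0.114
```

Run:
```python
from h import *
F=[]
for i in range(4):
    s=bot.read_state(); F.append(s["force"]); a=cam("scene")
w=cam("wrist"); print(s["position"],np.round(F,2),s["moment"])
cv2.imwrite("pics/l7.png",np.hstack([cv2.resize(a["image"][110:210,250:350],(400,400)),cv2.resize(w["image"][100:300,220:420],(400,400))]))
```

```text
[ 0.56393022 -0.16802769  0.23140859] [[-1.55 -0.25 -2.04]
 [-0.59 -0.7  -1.79]
 [-1.4  -0.05 -1.7 ]
 [-1.52  0.52 -1.36]] [0.10492501 0.15871594 0.00997905]
```

View pics/l7.png

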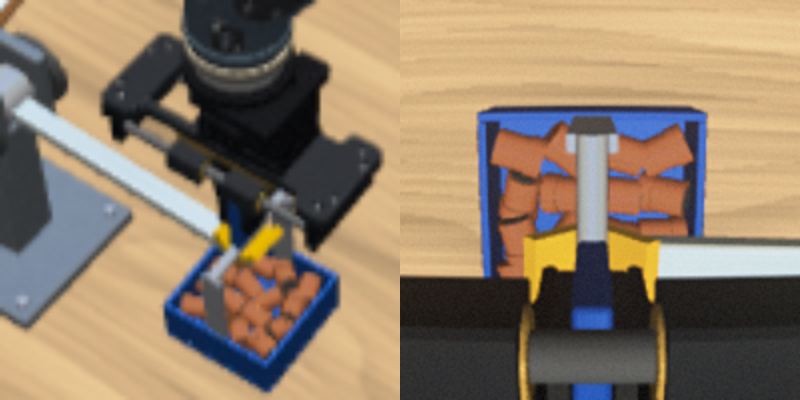

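send_rows([
  [[0,0.3,2],0],
  [[0,0.3,2],0],
  [[0,0.3,2],0],
  [[0,0.2,2],0],
  [[0,0.2,2],0],
])

```text
time_s: 19.1
position: [0.5638, -0.168, 0.222]
tcp_rot: [[0.018, -1.0, 0.005], [-1.0, -0.018, -0.01], [0.01, -0.005, -1.0]]
force: [-0.5, 1.3, -1.5]
opening: 0.112
```

send_rows([
  [[0,0,0],0],
  [[0,0,0],0],
  [[0,0,0],0],
  [[0,0,0],0],
  [[0,0,0],0],
])

```text
time_s: 19.52
position: [0.5638, -0.1679, 0.2216]
tcp_rot: [[0.018, -1.0, 0.005], [-1.0, -0.018, -0.01], [0.01, -0.004, -1.0]]
force: [-0.8, 0.7, -0.4]
opening: 0.112
```

```bash
cat > fo.py <<'E'
from h import *
F=[];M=[]
import sys
for i in range(int(sys.argv[1])):
    s=bot.read_state(); F.append(s["force"]); M.append(s["moment"]);c=capture("scene")
print(s["time_s"],s["position"].round(4),s["tcp_rot"][:,2].round(3),"F",np.mean(F,0).round(2),"sd",np.std(F,0).round(2),"M",np.mean(M,0).round(3))
E
python3 fo.py 8
```

```text
19.8667 [ 0.5638 -0.1679  0.2216] [ 0.005 -0.01  -1.   ] F [-0.89  0.89 -0.89] sd [0.28 0.37 0.55] M [ 0.193  0.065 -0.009]
```

send_rows([
  [[-0.5,0.7,2],0],
  [[-0.5,0.7,2],0],
  [[0,0.5,1.5],0],
  [[0,0,0],0],
  [[0,0,0],0],
])

```text
time_s: 20.33
position: [0.5637, -0.168, 0.2163]
tcp_rot: [[0.018, -1.0, 0.009], [-1.0, -0.018, -0.012], [0.013, -0.009, -1.0]]
force: [-0.8, 0.5, -0.2]
opening: 0.111
```

```bash
python3 fo.py 12
```

```text
20.8833 [ 0.5637 -0.168   0.2164] [ 0.01  -0.012 -1.   ] F [-0.17  0.28 -0.85] sd [0.44 0.36 0.67] M [ 0.113 -0.032 -0.008]
```

send_rows([
  [[-0.3,0,2],0],
  [[-0.3,0,2],0],
  [[0,0,1],0],
  [[0,0,0],0],
  [[0,0,0],0],
])

```text
time_s: 21.35
position: [0.5637, -0.1682, 0.2111]
tcp_rot: [[0.018, -1.0, 0.01], [-1.0, -0.018, -0.014], [0.014, -0.009, -1.0]]
force: [-0.5, -0.0, -0.3]
opening: 0.112
```

```bash
python3 fo.py 20
```

```text
22.3 [ 0.5637 -0.1682  0.2112] [ 0.01  -0.014 -1.   ] F [-0.49  0.24 -0.36] sd [0.47 0.62 0.36] M [ 0.062  0.02  -0.013]
```

send_rows([
  [[0,0.3,1.5],0],
  [[0,0.3,1],0],
  [[0,0,0],0],
  [[0,0,0],0],
  [[0,0,0],0],
])

```text
time_s: 22.77
position: [0.5636, -0.1683, 0.2086]
tcp_rot: [[0.018, -1.0, 0.011], [-1.0, -0.018, -0.014], [0.015, -0.011, -1.0]]
force: [0.6, -0.3, 0.2]
opening: 0.114
```

```bash
python3 fo.py 24;python3 - <<'E'
from h import *
a=cam("scene");w=cam("wrist")
cv2.imwrite("pics/l8.png",np.hstack([cv2.resize(a["image"][110:210,250:350],(400,400)),cv2.resize(w["image"][100:300,220:420],(400,400))]))
E
```

```text
23.9167 [ 0.5636 -0.1683  0.2087] [ 0.011 -0.014 -1.   ] F [-0.23  0.02  0.01] sd [0.38 0.51 0.51] M [ 0.057 -0.021 -0.01 ]
```

View pics/l8.png

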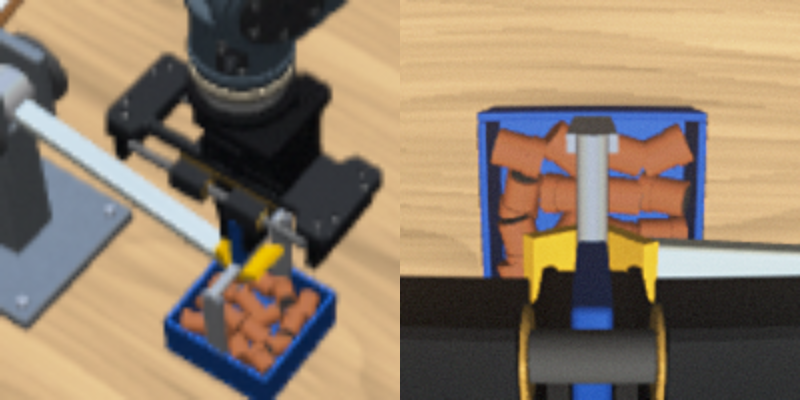

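Forces on the hand are about zero on all three axes, and the sink of roughly 0.29 rad matches the weight-based estimate. The pail is level and the bar sits in the V. Releasing.

send_rows([
  [[0,0,0],0],
  [[0,0,0],0],
  [[0,0,0],0],
  [[0,0,0],0],
  [[0,0,0],0],
], gripper=0.5)

```text
time_s: 24.48
position: [0.5638, -0.1686, 0.2087]
tcp_rot: [[0.018, -1.0, 0.011], [-1.0, -0.018, -0.015], [0.015, -0.011, -1.0]]
force: [-0.4, 0.3, -0.4]
opening: 0.406
```

send_rows([
  [[0,0,0],0],
  [[0,0,0],0],
  [[0,0,0],0],
  [[0,0,0],0],
  [[0,0,0],0],
])

```text
time_s: 24.9
position: [0.5638, -0.1686, 0.2087]
tcp_rot: [[0.018, -1.0, 0.011], [-1.0, -0.018, -0.015], [0.015, -0.011, -1.0]]
force: [0.3, 0.3, 0.7]
opening: 0.499
```

Run:
```python
from h import *
a=cam("scene");w=cam("wrist"); s=bot.read_state(); print(s["opening"],s["position"],s["force"])
cv2.imwrite("pics/l9.png",np.hstack([cv2.resize(a["image"][110:210,250:350],(400,400)),cv2.resize(w["image"][100:300,220:420],(400,400))]))
```

```text
0.4973227135262858 [ 0.56380144 -0.16859567  0.20869908] [0.08116066 0.79528071 0.12687098]
```

View pics/l9.png

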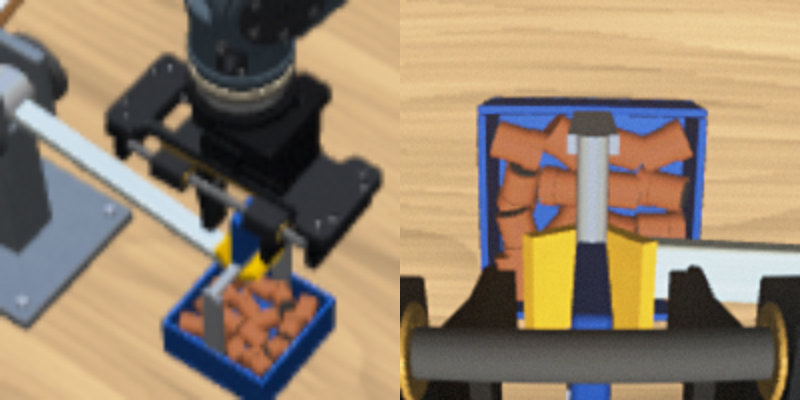

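The fingers are off both sides of the tab and the pail hangs in the V without visible movement. Retreating straight up.

send_rows([
  [[0,0,-8],0],
  [[0,0,-15],0],
  [[0,0,-20],0],
  [[0,0,-25],0],
  [[0,0,-25],0],
])

```text
time_s: 25.42
position: [0.5589, -0.1655, 0.2999]
tcp_rot: [[0.018, -1.0, -0.003], [-1.0, -0.018, -0.008], [0.008, 0.003, -1.0]]
force: [-0.2, -0.8, 0.3]
opening: 0.497
```

send_rows([
  [[0,0,-20],0],
  [[0,0,-15],0],
  [[0,0,0],0],
  [[0,0,0],0],
  [[0,0,0],0],
])

```text
time_s: 25.83
position: [0.5615, -0.1661, 0.3457]
tcp_rot: [[0.018, -1.0, 0.011], [-1.0, -0.018, -0.015], [0.015, -0.011, -1.0]]
force: [-0.2, 0.2, 0.2]
opening: 0.498
```

Run:
```python
from h import *
L=[];prev=None
for i in range(12):
    a=cam("scene"); g=a["image"][110:215,220:360]
    if prev is not None: print(round(float(np.abs(g.astype(int)-prev).mean()),2),end=" ")
    prev=g.astype(int)
w=cam("wrist"); s=bot.read_state(); print(s["time_s"],s["opening"],s["position"],s["force"])
cv2.imwrite("pics/l10.png",np.hstack([cv2.resize(a["image"][100:220,240:360],(400,400)),cv2.resize(w["image"][50:300,200:450],(400,400))]))
```

```text
1.0 0.95 0.86 0.77 0.81 0.83 0.79 0.8 0.82 0.8 0.78 26.4833 0.49935273805207087 [ 0.56156159 -0.16619752  0.3454757 ] [ 0.360495   -0.04413918  0.53447952]
```

View pics/l10.png

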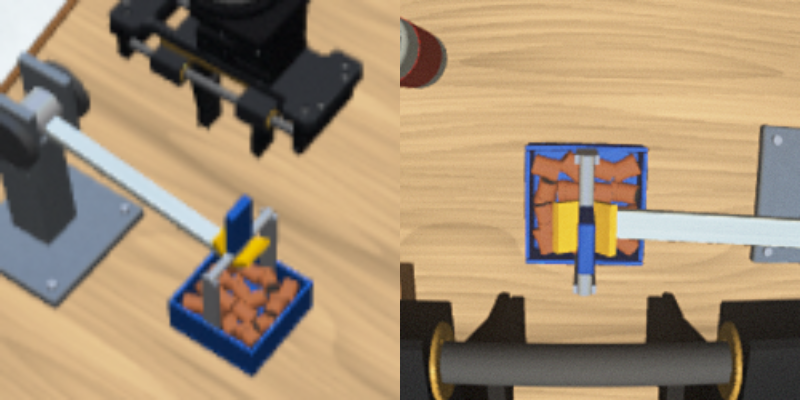

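The pail hangs level and still. Frame differences are at the noise floor, and the middle of the bar is about 4 mm from the middle of the saddle (crop rows 223 and 228). I'll let it settle a bit more, then hand in.

send_rows([
  [[0,0,-10],0],
  [[0,0,-5],0],
  [[0,0,0],0],
  [[0,0,0],0],
  [[0,0,0],0],
])

```text
time_s: 26.9
position: [0.5618, -0.1661, 0.3631]
tcp_rot: [[0.018, -1.0, 0.012], [-1.0, -0.018, -0.015], [0.015, -0.012, -1.0]]
force: [-1.1, -0.4, 0.7]
opening: 0.501
```

send_rows([
  [[0,0,0],0],
  [[0,0,0],0],
  [[0,0,0],0],
  [[0,0,0],0],
  [[0,0,0],0],
])

```text
time_s: 27.32
position: [0.5615, -0.166, 0.3628]
tcp_rot: [[0.018, -1.0, 0.011], [-1.0, -0.018, -0.015], [0.015, -0.011, -1.0]]
force: [-0.3, -1.2, -0.4]
opening: 0.498
```

Run:
```python
from h import *
for i in range(8):capture("top")
C={n:cam(n) for n in("scene","wrist")}
for q in("saddle","pail_blue_bar"):
    ob=[(C[n],place_of(n,q)[0]["xy"]) for n in C if place_of(n,q)]; print(q,[np.round(o[1]) for o in ob], tri(ob) if len(ob)>1 else None)
print(bot.hand_in())
```

```text
saddle [array([310., 174.]), array([312., 185.])] (array([ 0.56503733, -0.16558619,  0.18632391]), np.float64(1.0130295002916228))
pail_blue_bar [array([314., 174.]), array([194., 231.])] (array([ 0.56598099, -0.08579265,  0.33453574]), np.float64(19.50239433532795))
the job is handed in; nothing more can be done
None
```

The blue pail is hanging by its bail bar in the yellow saddle, and the job is handed in; no verdict was reported. I gripped the blue pail by its tab and lifted it. It weighs about 7 N. I brought it in over the arm and lowered it until the hand felt roughly zero force on all three axes. By then the arm had sunk about 0.29 rad, which matches the weight. I then let go and pulled straight up.

**Last checks**
- **Still:** after release the pail hung level in the pictures, with no motion beyond image noise.
- **Centred:** the middle of the bar is about 4 mm from the middle of the saddle in the wrist view.
- **Arm:** the saddle was measured at z ≈ 0.186 m, which agrees with that sink.
- **Other things:** the hand was well clear of the pail. I did not measure the bystanders again at the end; I saw no sign of contact with them.
- **Disagreed:** the last bar measurement was useless (19 px residual), because the network picked the wrong spot in the wrist picture. The centring figure therefore rests on the view before it. During the descent the hand also leaned on the bar along its length with about 1 N, which I eased off before releasing.

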